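# Roll a brass sleeve to the gauging mark and seat it on the sprung anvil

## Task

Roll the brass sleeve along the stage by pushing its side, without gripping or lifting it, until it lies flat against the sprung anvil of the stop, and hold it pressed there gently with about 6 N for a second (never as much as 15 N). Then ease off slowly so that it does not roll back and is left lying still and square on the yellow mark band in front of the anvil, and last press the green capture button on the white controller fully down and let it up again. Leave everything else where it is.

Things in the scene. Friction and masses are not known exactly. Their poses are not given: they have to be found in the camera images.
- stage: Gauging stage, fixed: aluminium-framed plate on a black base, 220 mm (x) by 300 mm (y), its flat level top 34 mm above the table (glass inlay flush, no rims). Origin at the centre of its underside, on the table; z up. Its +y axis is the rolling direction, from the sleeve to the stop.
- mark (a point): Centre of the yellow mark band on the stage's top: band 28 mm wide along y, 180 mm long along x, at 55 mm along the stage's +y from its centre, 34 mm above the table. Axes as stage. The sleeve is on the mark when its axis lies above the band.
- stop: Steel stop block bolted on the stage, 76 mm (x) by 40 mm (y) by 34 mm high; origin at the centre of its underside on the stage's top, 113 mm along the stage's +y; axes as the stage. From its -y face stands a clamped quill with the sprung anvil: a flat upright steel plate 60 mm wide along x, 6 to 30 mm above the stage. The anvil yields towards +y 1 mm for every 5 N, from zero, at most 7 mm, and springs back.
- stop_face (a point): Middle of the stop block's -y face (the one towards the sleeve), 18 mm above the stage; axes as the stage. How far the anvil stands out of it was set by the last user and is not measured: its free front lies 14 to 26 mm out, so at first touch the sleeve's axis is 0 +/- 6 mm from the middle line of the mark band.
- sleeve: Loose brass sleeve with closed dark ends and two dark bands, a cylinder of diameter 36 mm, length 90 mm, 0.2 to 0.3 kg, lying on the stage's top. Origin at its centre, 18 mm above the stage's top; its x axis is its long axis, roughly along the stage's x at the start (up to 0.12 rad off), and it rolls off along its own heading, not squaring up until it meets the anvil. It rolls very easily, smooth metal (friction about 0.35).
- controller: White controller box, fixed, 130 mm (x) by 100 mm (y) by 50 mm high, origin at the centre of its underside; two black knobs on its front (-x) face. It carries the capture button on top, 20 mm along its +x from the middle.
- capture (a joint): Travel of the capture button downward in m: 0 up, 0.006 fully down; a spring takes 1.5 N to start and 5 N to hold fully down. It counts as pressed beyond 0.0045.
- capture_top (a point): Centre of the top face of the green round capture button, diameter 32 mm, 68 mm above the table when up. Pressed straight down.
- gauge_block: Bystander on the stage: steel gauge block 16 by 30 by 20 mm high near the stage's +x edge; origin under its centre.
- lens_cap: Bystander on the stage: black lens cap, diameter 24 mm, 12 mm high, near the stage's -x edge; origin under its centre.
- mouse: Bystander: black computer mouse 100 by 58 by 32 mm high; origin under its centre.
- caliper: Bystander: steel caliper with black head lying flat, 200 mm long along its y, 14 mm high; origin under the bar's middle.
- cleaner: Bystander: amber bottle, diameter 54 mm, 130 mm high; origin under its centre.
- spare_bush: Bystander: steel flanged bush standing up, diameter 32 mm, 40 mm high; origin under its centre.
There are look-alikes about, which are no part of the job. Leave any orange or purple look-alike of the controller alone.

How it is judged:
By the outcome, as a careful person would: the job done as asked, in the order asked, and still so for the second after the job is handed in, with the robot touching nothing.
It also fails if it takes over 64 s, if anything falls off the work surface, if the arm or the gripper's body presses on something with over 40 N, if the wrist force passes 120 N, or if a joint passes its speed limit or range.

## Robot

A 6-joint arm with a two-finger parallel gripper is mounted at the origin on the work surface. World frame = base frame: x ahead of the robot, y to its left, z up, the work surface at z = 0. Lengths are in m, angles in degrees, forces in N, time in s.
With the tool pointing down it reaches from about 0.4 to 0.825 m from the base axis. Payload 7 kg.
Tool frame: the origin (TCP) lies at the very end of the fingers, on their centre line; the grasp point (between the pads) lies tcp_to_grasp behind it (tcp_to_grasp is the distance from the TCP to the grasp point, in m); x points along the fingers, y is the direction in which the jaws open and shut, and the axes are right-handed (so a half turn about x gives the same grasp; the last joint's range is limited). The gripper opens to 88 mm and grips with 3 to 60 N. Pads are 19 mm wide; open, the fingers measure 130 mm over their backs; the gripper's body (78 mm by 193 mm) begins 47 mm behind the grasp point.
Start: joints at [-56.66, 20.546, 0.682, 0, -70.136, -16.507], TCP at [0.195, -0.646, 0.227] pointing down, gripper open.
Joint ranges: [-176.03, 176.03], [-82.01, 121.73], [-58.28, 71.71], [-173.87, 95.51], [-174.79, -0.11], [-173.66, 173.66]. Speed limits (degrees/s): [136.94, 136.94, 172.46, 180, 180, 180].

## Interface

Orientations are given as [roll, pitch, yaw] about the fixed x, y, z axes, in that order (R = Rz(yaw) Ry(pitch) Rx(roll)).
In Python, from plant import * gives the robot as it stands. The module is installed in compiled form; this text tells all that it offers.
- The arm moves only by the shell command python3 -m pendant 'ROWS'. ROWS is JSON, a list of rows, each an object with "claw": the finger opening in mm, from 0 to 87.6; "linear": the shift along the tool's x, y, z in mm, a list of three; "twist": the turn about the tool's x in rad. In form: [{"claw": claw, "linear": [tx, ty, tz], "twist": twist}, ...]. A call has exactly 10 rows; each row shifts and turns the commanded pose from where the row before left it, along the tool's axes as they then stand; what a row does not reach is not made up. A row lasts 1/12 s, in which the tool goes at most 41.7 mm and 7.16 degrees, less where a joint would pass 70% of its speed; a pose out of reach is approached as far as the arm can. A call with a gripper value outside its range is refused whole. The fingers move at their own pace and stop on an object; the grip force is fixed at half the most. Time passes only in rows, so rows that do not move let the fingers close, or fill a call up. It gives the time, the measured TCP pose, the force and the opening at its end, in the units of the state.
- get_obs(): the state, without advancing time (a new reading comes with each control period).
- snapshot(name): name is "scene" or "top"; returns (picture, depth): 400x640x3 uint8, red, green, blue; 400x640 float32, m along the optical axis (not along the pixel's ray), 0 where there is no reading.
- camera_params(name): a dict with "fx", "fy", "cx", "cy" (pixels), "rvec" (rotation vector, rad) and "tvec" (3), from world to camera coordinates, as OpenCV has them. Camera axes: x right, y down, z forward; pixel columns grow to the right and rows downward; lengths in m; the calibration is good to about 2 mm. A picture is of the moment at which its call begins. camera_params takes no time and is no camera call.
- close_job(): hands the job in, once; it reports no verdict.
Trained networks look in the newest picture that a camera, given by its name, has taken for a name from the list of things; names that differ only in an ending like _2 or _b are one class to them, and where a whole thing is asked for, a point or a joint stands for the part that bears it (a point fixed in the world has none). Each returns a list of dicts, best first, with "confidence" (0 to 1); they miss things now and then, are a little off and sometimes report something else, mostly with a low value. They report only what shows in the picture. A call takes as long as a camera call. They do not tell look-alikes from the thing itself.
- boxes_of(camera, target): "xy" ([column, row] in pixels, amid what is visible of it).
The state is a dict: "clock": time; "joint_pos": joint angles; "qvel": joint speeds; "tau": joint torques, N m; "tool_pos": TCP position; "orientation": TCP orientation; "force": force on the tool from outside, world axes, zero at the start; "moment": the same for the moment, N m; "opening": finger opening in m.
Only numpy, scipy, OpenCV 4.12 (cv2) and the standard library are available. Lean on these libraries where they do the work, as an engineer would, in place of code of your own. Each camera call takes 0.05 s, during which the arm holds its last target. There are 200 camera calls.

## Working session

There is one attempt and no reset: what is moved stays moved. The work goes in short steps, Python scripts to look and compute and a shell command to move; the robot and the scene stay as the last step left them, time stands still between calls to the robot, and variables do not carry over. Pictures are saved under pics/ and viewed, about 8 in all and at most 12, crops included, and the job is handed in when it is done.

```bash
mkdir -p pics
cat > h.py <<'E'
from plant import *
import numpy as np, cv2
def cam(n):
    c=camera_params(n);R=cv2.Rodrigues(np.array(c['rvec'],float))[0];return c,R,np.array(c['tvec'],float).ravel()
def ray(n,uv,z):
    "world point at height z on the pixel's ray"
    c,R,t=cam(n);d=R.T@np.array([(uv[0]-c['cx'])/c['fx'],(uv[1]-c['cy'])/c['fy'],1]);o=-R.T@t
    return o+d*(z-o[2])/d[2]
def cloud(n,D):
    c,R,t=cam(n);v,u=np.mgrid[:D.shape[0],:D.shape[1]]
    P=np.stack([(u-c['cx'])/c['fx']*D,(v-c['cy'])/c['fy']*D,D],-1)
    return (P-t)@R
def proj(n,p):
    c,R,t=cam(n);q=R@np.array(p)+t;return np.array([q[0]/q[2]*c['fx']+c['cx'],q[1]/q[2]*c['fy']+c['cy']])
def save(name,im): cv2.imwrite('pics/'+name,im[...,::-1])
E
python3 - <<'E'
from h import *
o=get_obs();print({k:np.round(v,3) for k,v in o.items()})
for n in('scene','top'):
    im,D=snapshot(n);save(n+'0.png',im);np.save(n+'0.npy',D);np.save(n+'0i.npy',im)
    P=cloud(n,D)
    c,R,t=cam(n);print(n,'cam at',-R.T@t)
    for k in('stage','sleeve','stop','controller','capture','gauge_block','lens_cap','cleaner','mouse','spare_bush','caliper'):
        print(k,[(np.round(b['xy']).astype(int).tolist(),round(b['confidence'],2),np.round(P[int(b['xy'][1]),int(b['xy'][0])],3).tolist()) for b in boxes_of(n,k)])
E
```

```text
{'clock': np.float64(0.0), 'joint_pos': array([-5.6660e+01,  2.0594e+01,  6.3200e-01, -2.1000e-02, -7.0133e+01,
       -1.6507e+01]), 'qvel': array([-0.097,  0.067,  0.014, -0.02 , -0.019, -0.058]), 'tau': array([-1.0000e-03, -5.8271e+01,  2.9306e+01,  6.9970e+00,  7.0000e-03,
       -0.0000e+00]), 'tool_pos': array([ 0.195, -0.646,  0.226]), 'orientation': array([ 94.71 ,  89.903, 111.536]), 'force': array([-0.194, -1.427,  0.388]), 'moment': array([-0.013, -0.073, -0.   ]), 'opening': np.float64(0.088)}
scene cam at [ 1.17057584 -0.05408654  0.92832123]
stage [([317, 231], 0.68, [0.571, 0.006, 0.035]), ([424, 278], 0.47, [0.742, 0.273, 0.014])]
sleeve [([295, 229], 0.72, [0.577, -0.058, 0.067])]
stop [([349, 210], 0.87, [0.531, 0.101, 0.066])]
controller [([182, 161], 0.88, [0.263, -0.397, 0.063]), ([194, 212], 0.81, [0.476, -0.344, 0.061]), ([418, 184], 0.7, [0.431, 0.343, 0.036]), ([164, 269], 0.59, [0.655, -0.402, 0.065]), ([299, 203], 0.53, [0.471, -0.039, 0.046]), ([317, 231], 0.34, [0.567, 0.007, 0.034])]
capture [([188, 203], 0.56, [0.452, -0.36, 0.075])]
gauge_block [([315,
[... 449 characters left out ...]
ve [([343, 178], 0.55, [0.575, -0.051, 0.07])]
stop [([288, 197], 0.66, [0.516, 0.119, 0.065])]
controller [([467, 288], 0.89, [0.25, -0.407, 0.072]), ([436, 223], 0.74, [0.442, -0.332, 0.048]), ([458, 165], 0.64, [0.623, -0.406, 0.052]), ([446, 219], 0.4, [0.454, -0.357, 0.075])]
capture [([467, 289], 0.66, [0.25, -0.412, 0.067]), ([461, 157], 0.41, [0.645, -0.411, 0.077])]
gauge_block [([330, 154], 0.52, [0.657, -0.008, 0.059])]
lens_cap [([345, 181], 0.44, [0.569, -0.054, 0.068]), ([338, 214], 0.39, [0.471, -0.034, 0.048])]
cleaner [([422, 128], 0.65, [0.728, -0.291, 0.092])]
mouse []
spare_bush [([243, 136], 0.41, [0.729, 0.27, 0.012])]
caliper [([190, 147], 0.57, [0.687, 0.442, 0.015])]
```

View pics/top0.png

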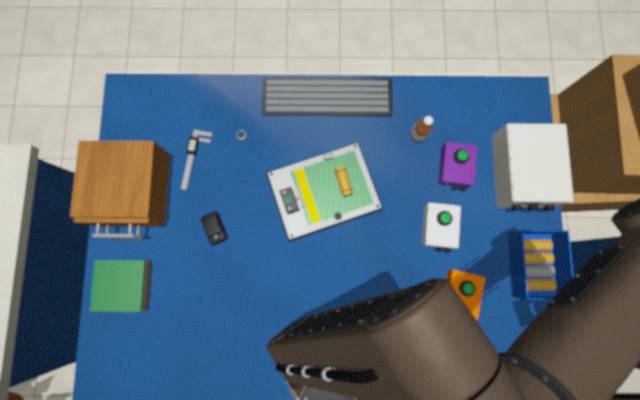

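View pics/scene0.png

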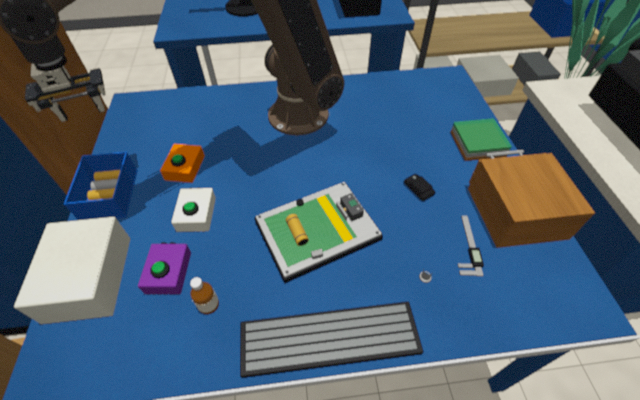

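White controller at top (442,223) / scene (193,209). Orange (467,290) and purple (459,163) are look-alikes. Now I'll measure the stage, sleeve and button, with one enlarged crop.

```bash
cat > meas.py <<'E'
from h import *
def sleeve_fit(P,base_z,c,half=0.06):
    q=P.reshape(-1,3);m=(np.linalg.norm(q[:,:2]-c,axis=1)<half)&(q[:,2]>base_z+.016)&(q[:,2]<base_z+.045)
    s=q[m][:,:2].astype(np.float32);return s
E
python3 - <<'E'
from meas import *
for n in('top','scene'):
    D=np.load(n+'0.npy');im=np.load(n+'0i.npy');P=cloud(n,D);q=P.reshape(-1,3);col=im.reshape(-1,3).astype(int)
    near=(np.linalg.norm(q[:,:2]-[.55,.02],axis=1)<.22)
    s=near&(q[:,2]>.025)&(q[:,2]<.085)
    (cx,cy),(w,h),a=cv2.minAreaRect(q[s][:,:2].astype(np.float32))
    print(n,'stage rect',cx,cy,w,h,a,'z',np.median(q[s][:,2]))
    y=near&(col[:,0]>180)&(col[:,1]>170)&(col[:,2]<110)
    r=cv2.minAreaRect(q[y][:,:2].astype(np.float32));print(' yellow',r,y.sum())
    hsv=cv2.cvtColor(im,cv2.COLOR_RGB2HSV).reshape(-1,3).astype(int)
    b=near&(hsv[:,0]>10)&(hsv[:,0]<27)&(hsv[:,1]>70)&(q[:,2]>.044)&~y
    pts=q[b];r=cv2.minAreaRect(pts[:,:2].astype(np.float32));print(' sleeve brass',r,pts.mean(0),b.sum(),'ztop',np.percentile(pts[:,2],95))
    top=pts[pts[:,2]>np.percentile(pts[:,2],60)];vx=cv2.fitLine(top[:,:2].astype(np.float32),cv2.DIST_L2,0,.01,.01).ravel();print('  ridge line',vx,np.degrees(np.arctan2(vx[1],vx[0])))
    g=(np.linalg.norm(q[:,:2]-[.455,-.355],axis=1)<.05)&(hsv[:,0]>45)&(hsv[:,0]<85)&(hsv[:,1]>100)&(q[:,2]>.05)
    uv=np.argwhere(g.reshape(D.shape)).mean(0)[::-1];print(' button',q[g].mean(0),'by ray',ray(n,uv,.066),g.sum(),uv)
    u0,v0,u1,v1=(260,135,475,260) if n=='top' else (160,175,400,285)
    save(n+'c.png',cv2.resize(im[v0:v1,u0:u1],None,fx=3.3,fy=3.3,interpolation=cv2.INTER_CUBIC))
E
```

```text
top stage rect 0.5456843972206116 0.008556663990020752 0.22892141342163086 0.30831289291381836 19.36525535583496 z 0.0339254990895901
 yellow ((0.5470454692840576, 0.006421469151973724), (0.17518699169158936, 0.13984760642051697), 19.772981643676758) 576
 sleeve brass ((0.5484423637390137, 0.013635315001010895), (0.08625994622707367, 0.1691184639930725), 16.379959106445312) [ 0.56625983 -0.04873348  0.06533496] 200 ztop 0.07132134451162327
  ridge line [ 0.942855    0.33320338  0.5666795  -0.05246351] 19.463322
 button [ 0.45526225 -0.35564502  0.07000817] by ray [ 0.45577508 -0.35692945  0.066     ] 101 [444.94059406 217.73267327]
scene stage rect 0.5473191738128662 0.00915314257144928 0.22984051704406738 0.3090580999851227 19.290019989013672 z 0.03460753185027969
 yellow ((0.5460652112960815, 0.008709311485290527), (0.1778203248977661, 0.14096099138259888), 18.945838928222656) 525
 sleeve brass ((0.5503851175308228, 0.016204997897148132), (0.09105570614337921, 0.17504821717739105), 16.740516662597656) [ 0.57334678 -0.04755322  0.06483021] 304 ztop 0.07064763281611915
  ridge line [ 0.95624524  0.29256636  0.57189584 -0.05066659] 17.01166
 button [ 0.46193885 -0.35383253  0.06909867] by ray [ 0.45939692 -0.35492655  0.066     ] 90 [189.34444444 206.7       ]
```

View pics/topc.png

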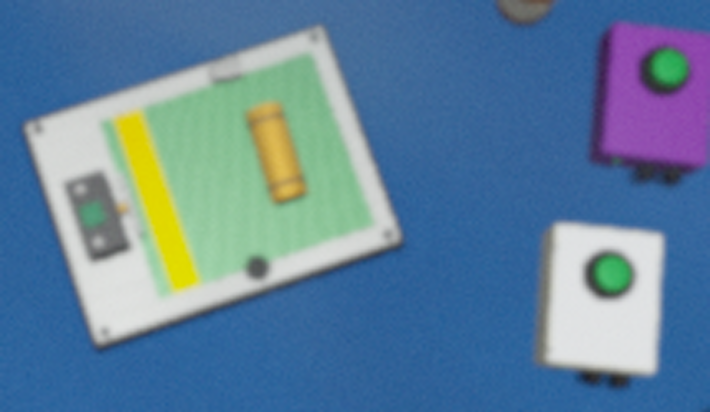

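White controller's button is at crop (610,273), unambiguous. The sleeve is tilted a few degrees relative to the band. Next is a finer sleeve fit, then the approach offsets.

```bash
cat > meas.py <<'E'
from h import *
SC=np.array([.5465,.009]);YAW=np.radians(19.3)
UX=np.array([np.cos(YAW),np.sin(YAW)]);UY=np.array([-UX[1],UX[0]])
def st(p): d=np.asarray(p)[...,:2]-SC; return np.stack([d@UX,d@UY],-1)
def wd(x,y): return SC+x*UX+y*UY
def sleeve(n,im,D,maxy=.03):
    "sleeve by pixel silhouette: rays cut at axis height"
    P=cloud(n,D);S=st(P);hsv=cv2.cvtColor(im,cv2.COLOR_RGB2HSV).astype(int)
    m=(hsv[...,0]>8)&(hsv[...,0]<26)&(hsv[...,1]>60)&(abs(S[...,0])<.09)&(S[...,1]>-.13)&(S[...,1]<maxy)&(P[...,2]>.04)
    k,l,s,c=cv2.connectedComponentsWithStats(m.astype(np.uint8));i=1+np.argmax(s[1:,4]);v,u=np.nonzero(l==i)
    q=st(np.array([ray(n,x,.056) for x in zip(u,v)])).astype(np.float32)
    r=cv2.minAreaRect(q);f=cv2.fitLine(q,cv2.DIST_L2,0,.01,.01).ravel()
    print(n,'stage-frame rect',np.round(r[0],4),np.round(r[1],4),round(r[2],1),'mean',q.mean(0).round(4),'slope deg',np.degrees(np.arctan(f[1]/f[0])).round(1),len(q))
def tool():
    o=get_obs();from scipy.spatial.transform import Rotation as Ro
    R=Ro.from_euler('xyz',o['orientation'],degrees=True).as_matrix();return o,np.array(o['tool_pos']),R
def goto(p,yaw):
    "tool-frame shift mm and twist rad so that tool y lies along yaw (mod 180)"
    o,t,R=tool();d=R.T@(np.array(p)-t)*1000;cur=np.arctan2(R[1,1],R[0,1])
    a=(yaw-cur+np.pi/2)%np.pi-np.pi/2
    print('t',round(o['clock'],2),'tcp',t.round(4),'st',st(t).round(4),'shift',d.round(1),'twist',round(-a,4),'f',np.round(o['force'],2),'f_y',round(float(o['force'][:2]@UY),2))
E
python3 - <<'E'
from meas import *
for n in('top','scene'): sleeve(n,np.load(n+'0i.npy'),np.load(n+'0.npy'))
o,t,R=tool();print(R.round(3))
print(wd(0,-.14),wd(0,-.1)); goto([*wd(0,-.105),.2],YAW)
q=proj('top',[*wd(0,-.06),.035]);print(q)
E
```

```text
top stage-frame rect [ 0.0016 -0.0658] [0.0306 0.0902] 87.8 mean [ 0.0013 -0.0658] slope deg -3.2 279
scene stage-frame rect [ 0.0002 -0.0649] [0.0337 0.1051] 87.3 mean [-0.     -0.0649] slope deg -4.4 342
[[-0.    -0.29   0.957]
 [-0.     0.957  0.29 ]
 [-1.    -0.    -0.   ]]
[ 0.59277201 -0.12313213] [ 0.57955144 -0.0853801 ]
t 1.2 tcp [ 0.1954 -0.6461  0.2266] st [-0.5478 -0.5022] shift [ 26.6 420.4 530.2] twist 1.5277 f [ 0.36  0.61 -0.96] f_y 0.46
[341.31357277 183.19670863]
```

```bash
R='{"claw":40,"linear":[2,20.5,26.5],"twist":0}'; python3 -m pendant '[{"claw":40,"linear":[2,20.5,26.5],"twist":0},{"claw":40,"linear":[2,20.5,26.5],"twist":0},{"claw":40,"linear":[2,20.5,26.5],"twist":0},{"claw":40,"linear":[2,20.5,26.5],"twist":0},{"claw":40,"linear":[2,20.5,26.5],"twist":0},{"claw":40,"linear":[2,20.5,26.5],"twist":0},{"claw":40,"linear":[2,20.5,26.5],"twist":0},{"claw":40,"linear":[2,20.5,26.5],"twist":0},{"claw":40,"linear":[2,20.5,26.5],"twist":0},{"claw":40,"linear":[2,20.5,26.5],"twist":0}]'
python3 -m pendant '[{"claw":40,"linear":[2,20.5,26.5],"twist":0},{"claw":40,"linear":[2,20.5,26.5],"twist":0},{"claw":40,"linear":[2,20.5,26.5],"twist":0},{"claw":40,"linear":[2,20.5,26.5],"twist":0},{"claw":40,"linear":[2,20.5,26.5],"twist":0},{"claw":40,"linear":[2,20.5,26.5],"twist":0},{"claw":40,"linear":[2,20.5,26.5],"twist":0},{"claw":40,"linear":[2,20.5,26.5],"twist":0},{"claw":40,"linear":[2,20.5,26.5],"twist":0},{"claw":40,"linear":[2,20.5,26.5],"twist":0}]'
python3 -m pendant '[{"claw":40,"linear":[0,0,0],"twist":0.12},{"claw":40,"linear":[0,0,0],"twist":0.12},{"claw":40,"linear":[0,0,0],"twist":0.12},{"claw":40,"linear":[0,0,0],"twist":0.12},{"claw":40,"linear":[0,0,0],"twist":0.12},{"claw":40,"linear":[0,0,0],"twist":0.12},{"claw":40,"linear":[0,0,0],"twist":0.12},{"claw":40,"linear":[0,0,0],"twist":0.12},{"claw":40,"linear":[0,0,0],"twist":0.12},{"claw":40,"linear":[0,0,0],"twist":0.12}]'
python3 -c "
from meas import *
goto([*wd(0,-.12),.043],YAW);print(tool()[2].round(3),get_obs()['joint_pos'])"
```

```text
clock: 2.03
tool_pos: [0.3905, -0.3717, 0.2068]
orientation: [-42.0, 90.0, -25.2]
force: [0.2, 0.0, 0.1]
opening: 0.0403
clock: 2.87
tool_pos: [0.5848, -0.0986, 0.1867]
orientation: [-15.0, 90.0, 1.9]
force: [-0.1, 0.6, 0.2]
opening: 0.04
clock: 3.7
tool_pos: [0.584, -0.1002, 0.1866]
orientation: [47.8, 90.0, -4.5]
force: [0.5, -0.4, -0.2]
opening: 0.0401
t 3.7 tcp [ 0.584  -0.1002  0.1866] st [-0.0007 -0.1154] shift [143.6  -0.8   4.5] twist 0.3218 f [ 0.54 -0.38 -0.22] f_y -0.54
[[ 0.     0.791  0.612]
 [-0.     0.612 -0.791]
 [-1.     0.     0.   ]] [ 9.15559309e+00  1.45044529e+01 -1.33411922e+01  2.47757425e-03
 -6.21453295e+01 -1.51418611e+02]
```

Joint 6 would end close to its limit this way, so I'll turn the other way (−2.82 rad) while lowering.

```bash
python3 -m pendant '[{"claw":40,"linear":[0,0,0],"twist":-0.12},{"claw":40,"linear":[0,0,0],"twist":-0.12},{"claw":40,"linear":[0,0,0],"twist":-0.12},{"claw":40,"linear":[0,0,0],"twist":-0.12},{"claw":40,"linear":[0,0,0],"twist":-0.12},{"claw":40,"linear":[0,0,0],"twist":-0.12},{"claw":40,"linear":[0,0,0],"twist":-0.12},{"claw":40,"linear":[0,0,0],"twist":-0.12},{"claw":40,"linear":[0,0,0],"twist":-0.12},{"claw":40,"linear":[0,0,0],"twist":-0.12}]'
python3 -m pendant '[{"claw":40,"linear":[0,0,0],"twist":-0.12},{"claw":40,"linear":[0,0,0],"twist":-0.12},{"claw":40,"linear":[0,0,0],"twist":-0.12},{"claw":40,"linear":[0,0,0],"twist":-0.12},{"claw":40,"linear":[0,0,0],"twist":-0.12},{"claw":40,"linear":[8,0,0],"twist":-0.12},{"claw":40,"linear":[8,0,0],"twist":-0.12},{"claw":40,"linear":[8,0,0],"twist":-0.12},{"claw":40,"linear":[8,0,0],"twist":-0.12},{"claw":40,"linear":[8,0,0],"twist":-0.12}]'
python3 -m pendant '[{"claw":40,"linear":[8,0,0],"twist":-0.12},{"claw":40,"linear":[8,0,0],"twist":-0.12},{"claw":40,"linear":[8,0,0],"twist":-0.12},{"claw":40,"linear":[8,0,0],"twist":-0.06},{"claw":40,"linear":[8,0,0],"twist":0},{"claw":40,"linear":[0,0,0],"twist":0},{"claw":40,"linear":[0,0,0],"twist":0},{"claw":40,"linear":[0,0,0],"twist":0},{"claw":40,"linear":[0,0,0],"twist":0},{"claw":40,"linear":[0,0,0],"twist":0}]'
python3 -c "
from meas import *
goto([*wd(0,-.118),.043],YAW);print(tool()[2].round(3),get_obs()['joint_pos'].round(1))
for n in ('top','scene'):
  im,D=snapshot(n);sleeve(n,im,D)
save('s1.png',cv2.resize(im[150:300,220:420],None,fx=4,fy=4,interpolation=cv2.INTER_CUBIC))"
```

```text
clock: 4.53
tool_pos: [0.584, -0.1001, 0.1867]
orientation: [-12.6, 90.0, 4.6]
force: [0.4, 0.3, 0.3]
opening: 0.0398
clock: 5.37
tool_pos: [0.5841, -0.1002, 0.1463]
orientation: [-84.6, 90.0, 1.3]
force: [0.3, -0.0, -0.5]
opening: 0.0402
clock: 6.2
tool_pos: [0.5843, -0.1002, 0.1071]
orientation: [-104.3, 90.0, 5.3]
force: [0.4, -0.2, 0.2]
opening: 0.0398
t 6.2 tcp [ 0.5843 -0.1002  0.1071] st [-0.0004 -0.1155] shift [64.1 -0.4 -2.5] twist 0.0055 f [ 0.4  -0.25  0.17] f_y -0.37
[[ 0.001 -0.942 -0.336]
 [ 0.    -0.336  0.942]
 [-1.    -0.001 -0.   ]] [  9.2  18.8 -18.9   0.  -52.3  10.5]
top stage-frame rect [ 0.0011 -0.0661] [0.0283 0.0874] 88.5 mean [ 0.001  -0.0659] slope deg -3.1 252Traceback (most recent call last):
  File "<string>", line 5, in <module>
    im,D=snapshot(n);sleeve(n,im,D)
                     ~~~~~~^^^^^^^^
  File "meas.py", line 11, in sleeve
    q=st(np.array([ray(n,x,.056) for x in zip(u,v)])).astype(np.float32)
                   ~~~^^^^^^^^^^
  File "h.py", line 7, in ray
    c,R,t=cam(n);d=R.T@np.array([(uv[0]-c['cx'])/c['fx'],(uv[1]-c['cy'])/c['fy'],1]);o=-R.T@t
          ~~~^^^
  File "h.py", line 4, in cam
    c=camera_params(n);R=cv2.Rodrigues(np.array(c['rvec'],float))[0];return c,R,np.array(c['tvec'],float).ravel()
ValueError: time passes only in moves, steps and waits
```

```bash
sed -i 's/^def cam/import functools\n@functools.cache\ndef cam/' h.py
python3 -m pendant '[{"claw":40,"linear":[10,0,0],"twist":0.005},{"claw":40,"linear":[10,0,0],"twist":0},{"claw":40,"linear":[10,0,0],"twist":0},{"claw":40,"linear":[10,0,0],"twist":0},{"claw":40,"linear":[8,0,0],"twist":0},{"claw":40,"linear":[6,0,0],"twist":0},{"claw":40,"linear":[4,0,0],"twist":0},{"claw":40,"linear":[4,0,0],"twist":0},{"claw":40,"linear":[2,0,0],"twist":0},{"claw":40,"linear":[0,0,0],"twist":0}]'
python3 -c "
from meas import *
goto([*wd(0,-.095),.043],YAW)
im,D=snapshot('scene');sleeve('scene',im,D)
save('s1.png',cv2.resize(im[150:300,220:420],None,fx=4,fy=4,interpolation=cv2.INTER_CUBIC))"
```

```text
clock: 7.13
tool_pos: [0.5839, -0.1002, 0.0422]
orientation: [75.5, 90.0, -175.1]
force: [0.7, 0.5, -0.0]
opening: 0.0395
t 7.13 tcp [ 0.5839 -0.1002  0.0422] st [-0.0008 -0.1154] shift [-0.8 -0.8 20.4] twist 0.0011 f [ 0.68  0.45 -0.01] f_y 0.2
scene stage-frame rect [-0.393   0.1118] [0.2497 0.3417] 74.8 mean [-0.3823  0.107 ] slope deg -55.5 2849
```

View pics/s1.png

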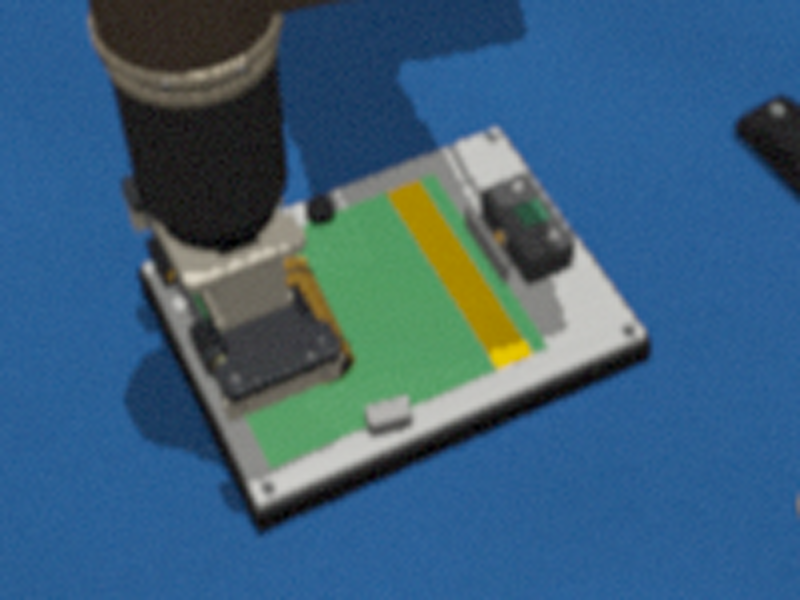

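The fingers are down behind the sleeve, with the sleeve's brass visible at about (320,310) in the crop. Start pushing along tool +z (stage +y).

```bash
python3 -m pendant '[{"claw":40,"linear":[0,0,1],"twist":0},{"claw":40,"linear":[0,0,2],"twist":0},{"claw":40,"linear":[0,0,2],"twist":0},{"claw":40,"linear":[0,0,2],"twist":0},{"claw":40,"linear":[0,0,2],"twist":0},{"claw":40,"linear":[0,0,2],"twist":0},{"claw":40,"linear":[0,0,2],"twist":0},{"claw":40,"linear":[0,0,1],"twist":0},{"claw":40,"linear":[0,0,1],"twist":0},{"claw":40,"linear":[0,0,1],"twist":0}]'
python3 -m pendant '[{"claw":40,"linear":[0,0,1],"twist":0},{"claw":40,"linear":[0,0,1],"twist":0},{"claw":40,"linear":[0,0,1],"twist":0},{"claw":40,"linear":[0,0,1],"twist":0},{"claw":40,"linear":[0,0,1],"twist":0},{"claw":40,"linear":[0,0,1],"twist":0},{"claw":40,"linear":[0,0,1],"twist":0},{"claw":40,"linear":[0,0,1],"twist":0},{"claw":40,"linear":[0,0,1],"twist":0},{"claw":40,"linear":[0,0,1],"twist":0}]'
python3 -m pendant '[{"claw":40,"linear":[0,0,1.5],"twist":0},{"claw":40,"linear":[0,0,1.5],"twist":0},{"claw":40,"linear":[0,0,1.5],"twist":0},{"claw":40,"linear":[0,0,1.5],"twist":0},{"claw":40,"linear":[0,0,1.5],"twist":0},{"claw":40,"linear":[0,0,1.5],"twist":0},{"claw":40,"linear":[0,0,1.5],"twist":0},{"claw":40,"linear":[0,0,1.5],"twist":0},{"claw":40,"linear":[0,0,1.5],"twist":0},{"claw":40,"linear":[0,0,1.5],"twist":0}]'
python3 -c "
from meas import *
goto([*wd(0,.01),.042],YAW)
im,D=snapshot('top');sleeve('top',im,D)
save('s2.png',cv2.resize(im[130:250,240:400],None,fx=4,fy=4,interpolation=cv2.INTER_CUBIC))"
```

```text
clock: 8.02
tool_pos: [0.5787, -0.0849, 0.0426]
orientation: [-111.5, 90.0, -2.2]
force: [-0.7, 0.7, -0.1]
opening: 0.0394
clock: 8.85
tool_pos: [0.5753, -0.0755, 0.0426]
orientation: [7.6, 90.0, 117.0]
force: [0.9, -0.2, -0.2]
opening: 0.0402
clock: 9.68
tool_pos: [0.5704, -0.0613, 0.0426]
orientation: [169.5, 90.0, -81.1]
force: [-0.0, -0.6, -0.2]
opening: 0.0397
t 9.68 tcp [ 0.5704 -0.0613  0.0426] st [-0.0007 -0.0743] shift [ 0.6 -0.8 84.3] twist 0.0012 f [-0.01 -0.61 -0.24] f_y -0.57
top stage-frame rect [ 0.0383 -0.0425] [0.1481 0.0684] 18.0 mean [ 0.0445 -0.0355] slope deg 10.2 471
```

View pics/s2.png

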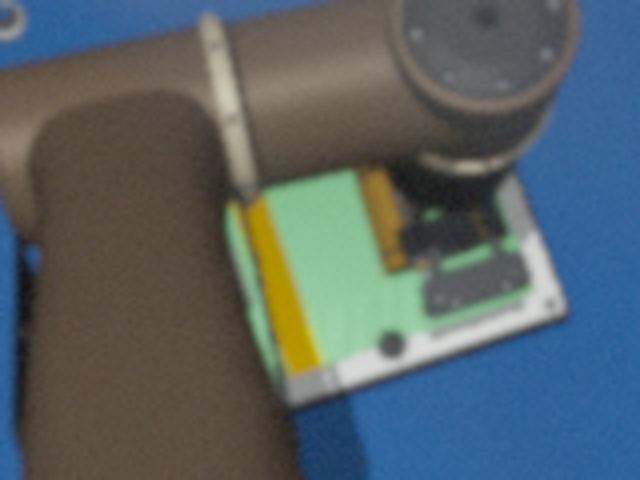

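The sleeve (385,220) rolls just ahead of the fingers at its own slight tilt. Carry on.

```bash
python3 -m pendant '[{"claw":40,"linear":[0,0,1.5],"twist":0},{"claw":40,"linear":[0,0,1.5],"twist":0},{"claw":40,"linear":[0,0,1.5],"twist":0},{"claw":40,"linear":[0,0,1.5],"twist":0},{"claw":40,"linear":[0,0,1.5],"twist":0},{"claw":40,"linear":[0,0,1.5],"twist":0},{"claw":40,"linear":[0,0,1.5],"twist":0},{"claw":40,"linear":[0,0,1.5],"twist":0},{"claw":40,"linear":[0,0,1.5],"twist":0},{"claw":40,"linear":[0,0,1.5],"twist":0}]'
python3 -m pendant '[{"claw":40,"linear":[0,0,1.5],"twist":0},{"claw":40,"linear":[0,0,1.5],"twist":0},{"claw":40,"linear":[0,0,1.5],"twist":0},{"claw":40,"linear":[0,0,1.5],"twist":0},{"claw":40,"linear":[0,0,1.5],"twist":0},{"claw":40,"linear":[0,0,1.5],"twist":0},{"claw":40,"linear":[0,0,1.5],"twist":0},{"claw":40,"linear":[0,0,1.5],"twist":0},{"claw":40,"linear":[0,0,1.5],"twist":0},{"claw":40,"linear":[0,0,1.5],"twist":0}]'
python3 -m pendant '[{"claw":40,"linear":[0,0,1.5],"twist":0},{"claw":40,"linear":[0,0,1.5],"twist":0},{"claw":40,"linear":[0,0,1.5],"twist":0},{"claw":40,"linear":[0,0,1.5],"twist":0},{"claw":40,"linear":[0,0,1.5],"twist":0},{"claw":40,"linear":[0,0,1.5],"twist":0},{"claw":40,"linear":[0,0,1.5],"twist":0},{"claw":40,"linear":[0,0,1.5],"twist":0},{"claw":40,"linear":[0,0,1.5],"twist":0},{"claw":40,"linear":[0,0,1.5],"twist":0}]'
python3 -m pendant '[{"claw":40,"linear":[0,0,1.5],"twist":0},{"claw":40,"linear":[0,0,1.5],"twist":0},{"claw":40,"linear":[0,0,1.5],"twist":0},{"claw":40,"linear":[0,0,1.5],"twist":0},{"claw":40,"linear":[0,0,1.5],"twist":0},{"claw":40,"linear":[0,0,1.5],"twist":0},{"claw":40,"linear":[0,0,1.5],"twist":0},{"claw":40,"linear":[0,0,1.5],"twist":0},{"claw":40,"linear":[0,0,1.5],"twist":0},{"claw":40,"linear":[0,0,1.5],"twist":0}]'
python3 -m pendant '[{"claw":40,"linear":[0,0,1.2],"twist":0},{"claw":40,"linear":[0,0,1.2],"twist":0},{"claw":40,"linear":[0,0,1.2],"twist":0},{"claw":40,"linear":[0,0,1.2],"twist":0},{"claw":40,"linear":[0,0,1],"twist":0},{"claw":40,"linear":[0,0,1],"twist":0},{"claw":40,"linear":[0,0,1],"twist":0},{"claw":40,"linear":[0,0,1],"twist":0},{"claw":40,"linear":[0,0,1],"twist":0},{"claw":40,"linear":[0,0,1],"twist":0}]'
python3 -c "
from meas import *
goto([*wd(0,.02),.042],YAW)
im,D=snapshot('scene')
save('s3.png',cv2.resize(im[150:300,220:420],None,fx=4,fy=4,interpolation=cv2.INTER_CUBIC))"
```

```text
clock: 10.57
tool_pos: [0.5654, -0.0472, 0.0426]
orientation: [-87.9, 90.0, 21.5]
force: [0.3, -0.5, -0.3]
opening: 0.0402
clock: 11.4
tool_pos: [0.5604, -0.033, 0.0426]
orientation: [29.5, 90.0, 138.9]
force: [-0.3, 0.7, 0.0]
opening: 0.0402
clock: 12.23
tool_pos: [0.5554, -0.0189, 0.0426]
orientation: [127.0, 90.0, -123.7]
force: [-0.4, -0.1, 0.1]
opening: 0.0399
clock: 13.07
tool_pos: [0.5505, -0.0047, 0.0426]
orientation: [-20.2, 90.0, 89.2]
force: [0.5, 0.3, 0.2]
opening: 0.0404
clock: 13.9
tool_pos: [0.5469, 0.0054, 0.0426]
orientation: [-90.8, 90.0, 18.5]
force: [-0.8, -0.5, -0.2]
opening: 0.0395
t 13.9 tcp [0.5469 0.0054 0.0426] st [-0.0008 -0.0035] shift [ 0.6 -0.8 23.5] twist 0.0011 f [-0.81 -0.48 -0.2 ] f_y -0.19
```

View pics/s3.png

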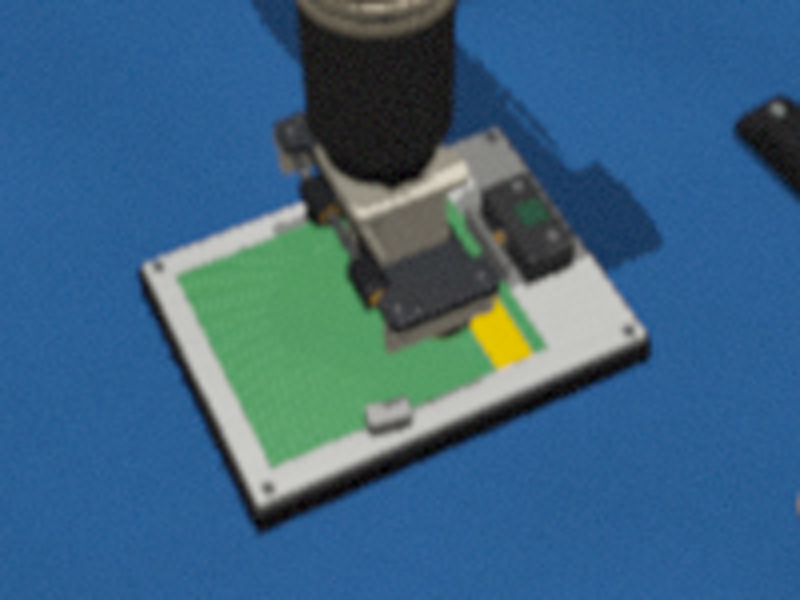

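```bash
python3 -m pendant '[{"claw":40,"linear":[0,0,1],"twist":0},{"claw":40,"linear":[0,0,1],"twist":0},{"claw":40,"linear":[0,0,1],"twist":0},{"claw":40,"linear":[0,0,1],"twist":0},{"claw":40,"linear":[0,0,1],"twist":0},{"claw":40,"linear":[0,0,1],"twist":0},{"claw":40,"linear":[0,0,1],"twist":0},{"claw":40,"linear":[0,0,1],"twist":0},{"claw":40,"linear":[0,0,1],"twist":0},{"claw":40,"linear":[0,0,1],"twist":0}]'
python3 -m pendant '[{"claw":40,"linear":[0,0,1],"twist":0},{"claw":40,"linear":[0,0,1],"twist":0},{"claw":40,"linear":[0,0,1],"twist":0},{"claw":40,"linear":[0,0,1],"twist":0},{"claw":40,"linear":[0,0,1],"twist":0},{"claw":40,"linear":[0,0,0.8],"twist":0},{"claw":40,"linear":[0,0,0.8],"twist":0},{"claw":40,"linear":[0,0,0.6],"twist":0},{"claw":40,"linear":[0,0,0.6],"twist":0},{"claw":40,"linear":[0,0,0.5],"twist":0}]'
python3 -c "
from meas import *
goto([*wd(0,.0275),.042],YAW)"
python3 -m pendant '[{"claw":40,"linear":[0,0,0.4],"twist":0},{"claw":40,"linear":[0,0,0.4],"twist":0},{"claw":40,"linear":[0,0,0.4],"twist":0},{"claw":40,"linear":[0,0,0.4],"twist":0},{"claw":40,"linear":[0,0,0.4],"twist":0},{"claw":40,"linear":[0,0,0.4],"twist":0},{"claw":40,"linear":[0,0,0.4],"twist":0},{"claw":40,"linear":[0,0,0.4],"twist":0},{"claw":40,"linear":[0,0,0.4],"twist":0},{"claw":40,"linear":[0,0,0.4],"twist":0}]'
python3 -c "
from meas import *
goto([*wd(0,.0275),.042],YAW)"
```

```text
clock: 14.78
tool_pos: [0.5436, 0.0149, 0.0426]
orientation: [91.4, 90.0, -159.3]
force: [-0.2, 0.0, -0.9]
opening: 0.0401
clock: 15.62
tool_pos: [0.5408, 0.0227, 0.0426]
orientation: [-48.9, 90.0, 60.5]
force: [0.5, 0.3, 0.9]
opening: 0.04
t 15.62 tcp [0.5408 0.0227 0.0426] st [-0.0008  0.0148] shift [ 0.6 -0.8 12.7] twist 0.0012 f [0.52 0.35 0.9 ] f_y 0.16
clock: 16.45
tool_pos: [0.5395, 0.0264, 0.0426]
orientation: [4.4, 90.0, 113.7]
force: [-0.0, -0.3, 0.4]
opening: 0.0399
t 16.45 tcp [0.5395 0.0264 0.0426] st [-0.0008  0.0188] shift [ 0.6 -0.9  8.7] twist 0.0011 f [-0.01 -0.3   0.45] f_y -0.28
```

```bash
python3 -m pendant '[{"claw":40,"linear":[0,0,0.25],"twist":0},{"claw":40,"linear":[0,0,0.25],"twist":0},{"claw":40,"linear":[0,0,0.25],"twist":0},{"claw":40,"linear":[0,0,0.25],"twist":0},{"claw":40,"linear":[0,0,0.25],"twist":0},{"claw":40,"linear":[0,0,0.25],"twist":0},{"claw":40,"linear":[0,0,0.25],"twist":0},{"claw":40,"linear":[0,0,0.25],"twist":0},{"claw":40,"linear":[0,0,0.25],"twist":0},{"claw":40,"linear":[0,0,0.25],"twist":0}]'
python3 -c "
from meas import *
goto([*wd(0,.0275),.042],YAW)"
```

```text
clock: 17.28
tool_pos: [0.5387, 0.0287, 0.0426]
orientation: [139.3, 90.0, -111.3]
force: [-0.5, -0.6, 0.7]
opening: 0.0403
t 17.28 tcp [0.5387 0.0287 0.0426] st [-0.0008  0.0212] shift [ 0.6 -0.9  6.3] twist 0.0011 f [-0.46 -0.56  0.73] f_y -0.37
```

```bash
python3 -m pendant '[{"claw":40,"linear":[0,0,0.25],"twist":0},{"claw":40,"linear":[0,0,0.25],"twist":0},{"claw":40,"linear":[0,0,0.25],"twist":0},{"claw":40,"linear":[0,0,0.25],"twist":0},{"claw":40,"linear":[0,0,0.25],"twist":0},{"claw":40,"linear":[0,0,0.25],"twist":0},{"claw":40,"linear":[0,0,0.25],"twist":0},{"claw":40,"linear":[0,0,0.25],"twist":0},{"claw":40,"linear":[0,0,0.25],"twist":0},{"claw":40,"linear":[0,0,0.25],"twist":0}]'
python3 -c "
from meas import *
goto([*wd(0,.0275),.042],YAW)"
```

```text
clock: 18.12
tool_pos: [0.5379, 0.0311, 0.0426]
orientation: [-77.2, 90.0, 32.2]
force: [0.0, 0.6, -0.2]
opening: 0.0399
t 18.12 tcp [0.5379 0.0311 0.0426] st [-0.0008  0.0237] shift [ 0.6 -0.9  3.8] twist 0.0012 f [ 0.05  0.57 -0.15] f_y 0.52
```

```bash
python3 -m pendant '[{"claw":40,"linear":[0,0,0.25],"twist":0},{"claw":40,"linear":[0,0,0.25],"twist":0},{"claw":40,"linear":[0,0,0.25],"twist":0},{"claw":40,"linear":[0,0,0.25],"twist":0},{"claw":40,"linear":[0,0,0.25],"twist":0},{"claw":40,"linear":[0,0,0.25],"twist":0},{"claw":40,"linear":[0,0,0.25],"twist":0},{"claw":40,"linear":[0,0,0.25],"twist":0},{"claw":40,"linear":[0,0,0.25],"twist":0},{"claw":40,"linear":[0,0,0.25],"twist":0}]'
python3 -c "
from meas import *
goto([*wd(0,.0275),.042],YAW)"
```

```text
clock: 18.95
tool_pos: [0.537, 0.0335, 0.0426]
orientation: [75.2, 90.0, -175.4]
force: [-0.2, -0.7, 0.7]
opening: 0.0397
t 18.95 tcp [0.537  0.0335 0.0426] st [-0.0008  0.0262] shift [ 0.6 -0.9  1.3] twist 0.0012 f [-0.17 -0.67  0.73] f_y -0.58
```

```bash
python3 -m pendant '[{"claw":40,"linear":[0,0,0.25],"twist":0},{"claw":40,"linear":[0,0,0.25],"twist":0},{"claw":40,"linear":[0,0,0.25],"twist":0},{"claw":40,"linear":[0,0,0.25],"twist":0},{"claw":40,"linear":[0,0,0.25],"twist":0},{"claw":40,"linear":[0,0,0.25],"twist":0},{"claw":40,"linear":[0,0,0.25],"twist":0},{"claw":40,"linear":[0,0,0.25],"twist":0},{"claw":40,"linear":[0,0,0.25],"twist":0},{"claw":40,"linear":[0,0,0.25],"twist":0}]'
python3 -c "
from meas import *
goto([*wd(0,.0275),.042],YAW)"
```

```text
clock: 19.78
tool_pos: [0.5362, 0.0359, 0.0426]
orientation: [-79.8, 90.0, 29.6]
force: [-0.1, -0.7, 1.0]
opening: 0.0398
t 19.78 tcp [0.5362 0.0359 0.0426] st [-0.0008  0.0287] shift [ 0.6 -0.8 -1.2] twist 0.0011 f [-0.11 -0.71  0.97] f_y -0.63
```

```bash
python3 -m pendant '[{"claw":40,"linear":[0,0,0.2],"twist":0},{"claw":40,"linear":[0,0,0.2],"twist":0},{"claw":40,"linear":[0,0,0.2],"twist":0},{"claw":40,"linear":[0,0,0.2],"twist":0},{"claw":40,"linear":[0,0,0.2],"twist":0},{"claw":40,"linear":[0,0,0.2],"twist":0},{"claw":40,"linear":[0,0,0.2],"twist":0},{"claw":40,"linear":[0,0,0.2],"twist":0},{"claw":40,"linear":[0,0,0.2],"twist":0},{"claw":40,"linear":[0,0,0.2],"twist":0}]'
python3 -c "
from meas import *
goto([*wd(0,.0275),.042],YAW)"
```

```text
clock: 20.62
tool_pos: [0.5357, 0.0375, 0.0426]
orientation: [-166.6, 90.0, -57.2]
force: [1.6, -4.5, 0.3]
opening: 0.0399
t 20.62 tcp [0.5357 0.0375 0.0426] st [-0.0008  0.0304] shift [ 0.6 -0.8 -2.9] twist 0.0012 f [ 1.6  -4.5   0.29] f_y -4.77
```

Contact, at 4.8 N. Nudge a little, then hold.

```bash
python3 -m pendant '[{"claw":40,"linear":[0,0,0.1],"twist":0},{"claw":40,"linear":[0,0,0.1],"twist":0},{"claw":40,"linear":[0,0,0],"twist":0},{"claw":40,"linear":[0,0,0],"twist":0},{"claw":40,"linear":[0,0,0],"twist":0},{"claw":40,"linear":[0,0,0],"twist":0},{"claw":40,"linear":[0,0,0],"twist":0},{"claw":40,"linear":[0,0,0],"twist":0},{"claw":40,"linear":[0,0,0],"twist":0},{"claw":40,"linear":[0,0,0],"twist":0}]'
python3 -c "
from meas import *
goto([*wd(0,.0275),.042],YAW)"
```

```text
clock: 21.45
tool_pos: [0.5356, 0.0376, 0.0426]
orientation: [-170.4, 90.0, -61.0]
force: [3.2, -5.0, 0.1]
opening: 0.04
t 21.45 tcp [0.5356 0.0376 0.0426] st [-0.0008  0.0306] shift [ 0.6 -0.8 -3.1] twist 0.0012 f [ 3.2  -5.    0.09] f_y -5.77
```

```bash
for i in 1 2; do python3 -m pendant '[{"claw":40,"linear":[0,0,0],"twist":0},{"claw":40,"linear":[0,0,0],"twist":0},{"claw":40,"linear":[0,0,0],"twist":0},{"claw":40,"linear":[0,0,0],"twist":0},{"claw":40,"linear":[0,0,0],"twist":0},{"claw":40,"linear":[0,0,0],"twist":0},{"claw":40,"linear":[0,0,0],"twist":0},{"claw":40,"linear":[0,0,0],"twist":0},{"claw":40,"linear":[0,0,0],"twist":0},{"claw":40,"linear":[0,0,0],"twist":0}]'; 
python3 -c "
from meas import *
goto([*wd(0,.0275),.042],YAW)
im,D=snapshot('scene')
save('s4.png',cv2.resize(im[160:280,240:400],None,fx=5,fy=5,interpolation=cv2.INTER_CUBIC))"; done
```

```text
clock: 22.28
tool_pos: [0.5356, 0.0376, 0.0426]
orientation: [-167.4, 90.0, -58.1]
force: [3.1, -5.1, 0.8]
opening: 0.04
t 22.28 tcp [0.5356 0.0376 0.0426] st [-0.0008  0.0306] shift [ 0.6 -0.8 -3.1] twist 0.0012 f [ 3.06 -5.14  0.75] f_y -5.86
clock: 23.17
tool_pos: [0.5356, 0.0377, 0.0426]
orientation: [-171.1, 90.0, -61.7]
force: [2.3, -4.7, 0.3]
opening: 0.0402
t 23.17 tcp [0.5356 0.0377 0.0426] st [-0.0008  0.0306] shift [ 0.6 -0.8 -3.1] twist 0.0012 f [ 2.27 -4.68  0.29] f_y -5.17
```

View pics/s4.png

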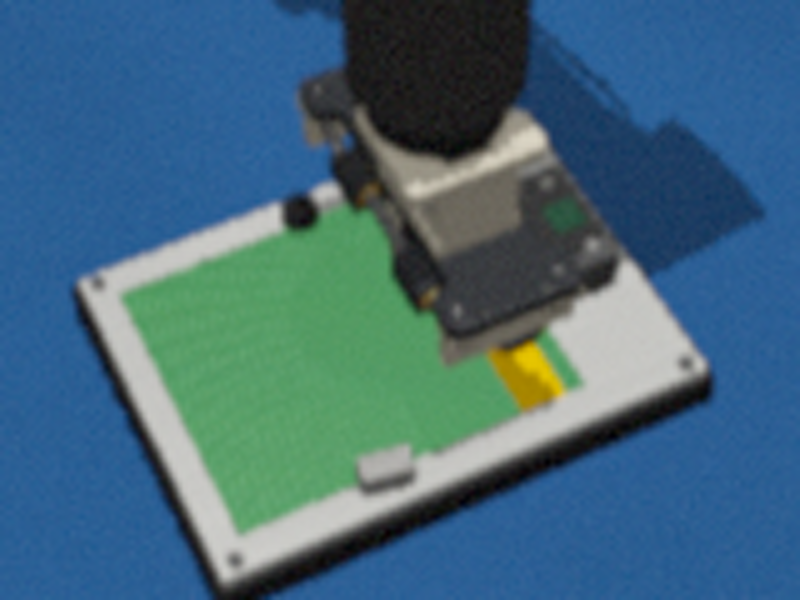

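```bash
for i in 1 ; do python3 -m pendant '[{"claw":40,"linear":[0,0,-0.05],"twist":0},{"claw":40,"linear":[0,0,-0.05],"twist":0},{"claw":40,"linear":[0,0,-0.05],"twist":0},{"claw":40,"linear":[0,0,-0.05],"twist":0},{"claw":40,"linear":[0,0,-0.05],"twist":0},{"claw":40,"linear":[0,0,-0.05],"twist":0},{"claw":40,"linear":[0,0,-0.05],"twist":0},{"claw":40,"linear":[0,0,-0.05],"twist":0},{"claw":40,"linear":[0,0,-0.05],"twist":0},{"claw":40,"linear":[0,0,-0.05],"twist":0}]';python3 -c "
from meas import *
goto([*wd(0,.0275),.042],YAW)"; done
python3 -m pendant '[{"claw":40,"linear":[0,0,-0.05],"twist":0},{"claw":40,"linear":[0,0,-0.05],"twist":0},{"claw":40,"linear":[0,0,-0.05],"twist":0},{"claw":40,"linear":[0,0,-0.05],"twist":0},{"claw":40,"linear":[0,0,-0.05],"twist":0},{"claw":40,"linear":[0,0,-0.05],"twist":0},{"claw":40,"linear":[0,0,-0.05],"twist":0},{"claw":40,"linear":[0,0,-0.05],"twist":0},{"claw":40,"linear":[0,0,-0.05],"twist":0},{"claw":40,"linear":[0,0,-0.05],"twist":0}]';python3 -c "
from meas import *
goto([*wd(0,.0275),.042],YAW)"
```

```text
clock: 24.05
tool_pos: [0.5356, 0.0375, 0.0426]
orientation: [-27.2, 90.0, 82.1]
force: [1.0, -1.7, 1.1]
opening: 0.04
t 24.05 tcp [0.5356 0.0375 0.0426] st [-0.0008  0.0305] shift [ 0.6 -0.8 -3. ] twist 0.0012 f [ 1.04 -1.73  1.11] f_y -1.98
clock: 24.88
tool_pos: [0.5355, 0.0369, 0.0424]
orientation: [76.2, 90.0, -174.4]
force: [-0.1, 0.1, 0.2]
opening: 0.0403
t 24.88 tcp [0.5355 0.0369 0.0424] st [-0.0011  0.03  ] shift [ 0.4 -1.1 -2.5] twist 0.0011 f [-0.06  0.06  0.2 ] f_y 0.08
```

```bash
python3 -m pendant '[{"claw":40,"linear":[0,0,-0.05],"twist":0},{"claw":40,"linear":[0,0,-0.05],"twist":0},{"claw":40,"linear":[0,0,-0.05],"twist":0},{"claw":40,"linear":[0,0,-0.05],"twist":0},{"claw":40,"linear":[0,0,-0.05],"twist":0},{"claw":40,"linear":[0,0,-0.05],"twist":0},{"claw":40,"linear":[0,0,-0.05],"twist":0},{"claw":40,"linear":[0,0,-0.05],"twist":0},{"claw":40,"linear":[0,0,-0.05],"twist":0},{"claw":40,"linear":[0,0,-0.05],"twist":0}]'
python3 -m pendant '[{"claw":40,"linear":[0,0,-0.1],"twist":0},{"claw":40,"linear":[0,0,-0.1],"twist":0},{"claw":40,"linear":[0,0,-0.1],"twist":0},{"claw":40,"linear":[0,0,-0.1],"twist":0},{"claw":40,"linear":[0,0,-0.1],"twist":0},{"claw":40,"linear":[0,0,-0.1],"twist":0},{"claw":40,"linear":[0,0,-0.1],"twist":0},{"claw":40,"linear":[0,0,-0.1],"twist":0},{"claw":40,"linear":[0,0,-0.1],"twist":0},{"claw":40,"linear":[0,0,-0.1],"twist":0}]'
python3 -m pendant '[{"claw":40,"linear":[0,0,-1],"twist":0},{"claw":40,"linear":[0,0,-2],"twist":0},{"claw":40,"linear":[0,0,-3],"twist":0},{"claw":40,"linear":[0,0,-4],"twist":0},{"claw":40,"linear":[0,0,-6],"twist":0},{"claw":40,"linear":[0,0,-8],"twist":0},{"claw":40,"linear":[0,0,-10],"twist":0},{"claw":40,"linear":[0,0,-12],"twist":0},{"claw":40,"linear":[0,0,-12],"twist":0},{"claw":40,"linear":[0,0,-2],"twist":0}]'
python3 -c "
from meas import *
goto([.458,-.356,.19],YAW)
im,D=snapshot('scene')
save('s5.png',cv2.resize(im[160:280,240:400],None,fx=5,fy=5,interpolation=cv2.INTER_CUBIC))"
```

```text
clock: 25.72
tool_pos: [0.536, 0.0365, 0.0426]
orientation: [-69.4, 90.0, 40.0]
force: [-0.1, -0.0, 0.4]
opening: 0.0402
clock: 26.55
tool_pos: [0.5363, 0.0355, 0.0426]
orientation: [-41.7, 90.0, 67.7]
force: [-0.5, -0.2, -0.4]
opening: 0.0402
clock: 27.38
tool_pos: [0.5569, -0.0232, 0.0425]
orientation: [163.7, 90.0, -87.0]
force: [0.0, 1.1, -0.4]
opening: 0.04
t 27.38 tcp [ 0.5569 -0.0232  0.0425] st [-0.0009 -0.0338] shift [-147.5  203.2 -281.5] twist -0.0003 f [ 0.02  1.13 -0.44] f_y 1.06
```

View pics/s5.png

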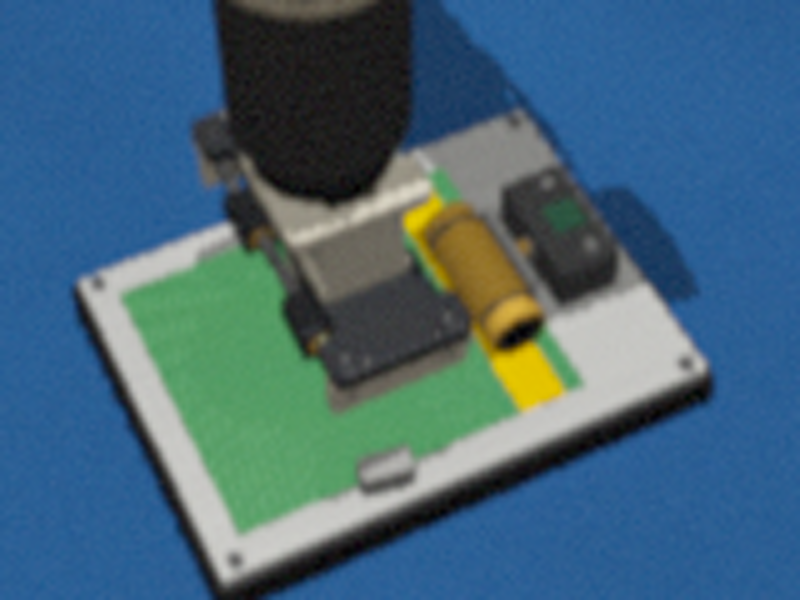

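The sleeve lies square against the anvil on the band. Lift, go over to the white controller and close the fingers.

```bash
python3 -m pendant '[{"claw":40,"linear":[-10,0,0],"twist":0},{"claw":40,"linear":[-20,0,0],"twist":0},{"claw":40,"linear":[-30,0,0],"twist":0},{"claw":40,"linear":[-30,0,0],"twist":0},{"claw":20,"linear":[-30,0,0],"twist":0},{"claw":0,"linear":[-15,0,0],"twist":0},{"claw":0,"linear":[-10,0,0],"twist":0},{"claw":0,"linear":[0,17,-23.5],"twist":0},{"claw":0,"linear":[0,17,-23.5],"twist":0},{"claw":0,"linear":[0,17,-23.5],"twist":0}]'
python3 -m pendant '[{"claw":0,"linear":[0,17,-23.5],"twist":0},{"claw":0,"linear":[0,17,-23.5],"twist":0},{"claw":0,"linear":[0,17,-23.5],"twist":0},{"claw":0,"linear":[0,17,-23.5],"twist":0},{"claw":0,"linear":[0,17,-23.5],"twist":0},{"claw":0,"linear":[0,17,-23.5],"twist":0},{"claw":0,"linear":[0,17,-23.5],"twist":0},{"claw":0,"linear":[0,17,-23.5],"twist":0},{"claw":0,"linear":[0,16,-23],"twist":0},{"claw":0,"linear":[0,0,0],"twist":0}]'
python3 -c "
from meas import *
goto([.458,-.356,.075],YAW)
im,D=snapshot('top')
sleeve('top',im,D,.09)
save('s6.png',cv2.resize(im[130:250,240:480],None,fx=3.3,fy=3.3,interpolation=cv2.INTER_CUBIC))"
```

```text
clock: 28.27
tool_pos: [0.5307, -0.1048, 0.1876]
orientation: [30.7, 90.0, 140.1]
force: [-0.4, -0.8, -0.5]
opening: 0.0059
clock: 29.1
tool_pos: [0.4563, -0.357, 0.1869]
orientation: [66.2, 89.9, 175.4]
force: [0.1, 0.5, -0.1]
opening: 0.0005
t 29.1 tcp [ 0.4563 -0.357   0.1869] st [-0.2061 -0.3156] shift [111.9  -2.1   0.3] twist -0.0014 f [ 0.13  0.46 -0.09] f_y 0.39
top stage-frame rect [0.0069 0.0578] [0.0308 0.0916] 89.7 mean [0.006  0.0579] slope deg -0.7 290
```

View pics/s6.png

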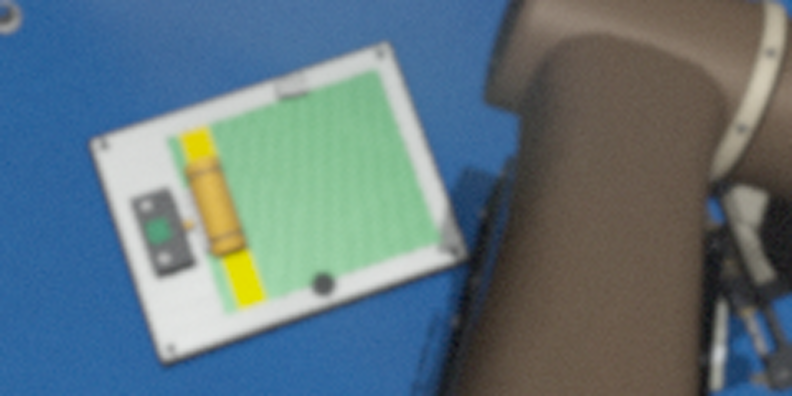

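The sleeve sits on the band at y = 57.9 mm (band 41–69), within 0.7° of square. Now the button.

```bash
python3 -m pendant '[{"claw":0,"linear":[15,-1,0],"twist":0},{"claw":0,"linear":[20,0,0],"twist":0},{"claw":0,"linear":[20,0,0],"twist":0},{"claw":0,"linear":[20,0,0],"twist":0},{"claw":0,"linear":[15,0,0],"twist":0},{"claw":0,"linear":[10,0,0],"twist":0},{"claw":0,"linear":[6,0,0],"twist":0},{"claw":0,"linear":[4,0,0],"twist":0},{"claw":0,"linear":[2,0,0],"twist":0},{"claw":0,"linear":[0,0,0],"twist":0}]'
python3 -m pendant '[{"claw":0,"linear":[1,0,0],"twist":0},{"claw":0,"linear":[1,0,0],"twist":0},{"claw":0,"linear":[1,0,0],"twist":0},{"claw":0,"linear":[1,0,0],"twist":0},{"claw":0,"linear":[1,0,0],"twist":0},{"claw":0,"linear":[1,0,0],"twist":0},{"claw":0,"linear":[1,0,0],"twist":0},{"claw":0,"linear":[1,0,0],"twist":0},{"claw":0,"linear":[1,0,0],"twist":0},{"claw":0,"linear":[0.5,0,0],"twist":0}]'
python3 -c "
from meas import *
goto([.457,-.356,.0615],YAW)
im,D=snapshot('scene')
save('s7.png',cv2.resize(im[150:280,140:260],None,fx=4.5,fy=4.5,interpolation=cv2.INTER_CUBIC))"
```

```text
clock: 29.98
tool_pos: [0.4593, -0.3536, 0.0758]
orientation: [-138.7, 90.0, -29.3]
force: [-0.3, 0.1, -0.1]
opening: 0.0
clock: 30.82
tool_pos: [0.4592, -0.3538, 0.0662]
orientation: [-150.5, 90.0, -41.1]
force: [-1.3, 1.5, 9.4]
opening: 0.0006
t 30.82 tcp [ 0.4592 -0.3538  0.0662] st [-0.2023 -0.3136] shift [ 4.7  2.8 -1.3] twist 0.0013 f [-1.34  1.52  9.37] f_y 1.88
```

View pics/s7.png

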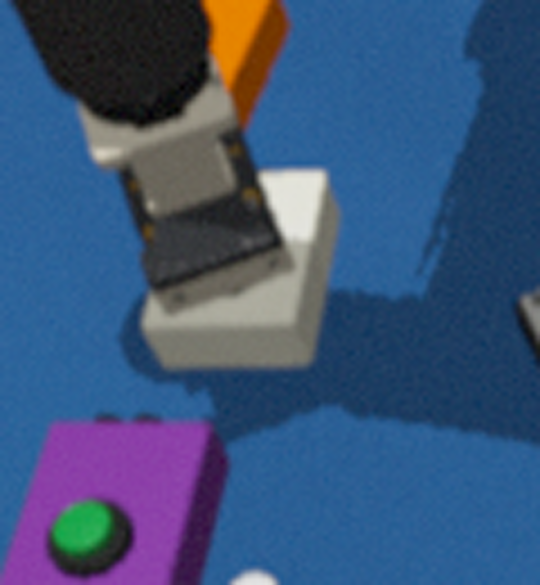

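```bash
python3 -m pendant '[{"claw":0,"linear":[0,0,0],"twist":0},{"claw":0,"linear":[0,0,0],"twist":0},{"claw":0,"linear":[0,0,0],"twist":0},{"claw":0,"linear":[0,0,0],"twist":0},{"claw":0,"linear":[0,0,0],"twist":0},{"claw":0,"linear":[0,0,0],"twist":0},{"claw":0,"linear":[0,0,0],"twist":0},{"claw":0,"linear":[0,0,0],"twist":0},{"claw":0,"linear":[0,0,0],"twist":0},{"claw":0,"linear":[0,0,0],"twist":0}]'
python3 -c "
from meas import *
goto([.457,-.356,.0615],YAW);print(get_obs()['moment'])"
```

```text
clock: 31.7
tool_pos: [0.4592, -0.3538, 0.0663]
orientation: [-140.5, 90.0, -31.1]
force: [-0.7, 0.6, 5.3]
opening: 0.0007
t 31.7 tcp [ 0.4592 -0.3538  0.0663] st [-0.2023 -0.3135] shift [ 4.8  2.8 -1.4] twist 0.0013 f [-0.65  0.6   5.32] f_y 0.79
[0.26660194 0.24501846 0.06237196]
```

```bash
python3 -m pendant '[{"claw":0,"linear":[0.2,0,0],"twist":0},{"claw":0,"linear":[0.2,0,0],"twist":0},{"claw":0,"linear":[0.2,0,0],"twist":0},{"claw":0,"linear":[0.2,0,0],"twist":0},{"claw":0,"linear":[0.2,0,0],"twist":0},{"claw":0,"linear":[0,0,0],"twist":0},{"claw":0,"linear":[0,0,0],"twist":0},{"claw":0,"linear":[0,0,0],"twist":0},{"claw":0,"linear":[0,0,0],"twist":0},{"claw":0,"linear":[0,0,0],"twist":0}]'
python3 -c "
from meas import *
goto([.457,-.356,.0615],YAW);print(get_obs()['moment'])"
```

```text
clock: 32.53
tool_pos: [0.4593, -0.3538, 0.0662]
orientation: [-150.7, 89.9, -41.3]
force: [-1.7, 2.6, 11.8]
opening: 0.0001
t 32.53 tcp [ 0.4593 -0.3538  0.0662] st [-0.2023 -0.3136] shift [ 4.7  2.8 -1.3] twist 0.0016 f [-1.69  2.57 11.83] f_y 2.98
[ 1.10054508  0.97782151 -0.0020601 ]
```

There's a hard stop at 66 mm (11.8 N). The closed pair of fingers is wider than the button and lands on its dark collar. Back off, open, and press with one fingertip; I'll measure fingertip extents from depth first.

```bash
python3 -m pendant '[{"claw":0,"linear":[-2,0,0],"twist":0},{"claw":0,"linear":[-6,0,0],"twist":0},{"claw":60,"linear":[-12,0,0],"twist":0},{"claw":60,"linear":[-20,0,0],"twist":0},{"claw":60,"linear":[0,-10,-1],"twist":0},{"claw":60,"linear":[0,-14,0],"twist":0},{"claw":60,"linear":[0,-14,0],"twist":0},{"claw":60,"linear":[0,0,0],"twist":0},{"claw":60,"linear":[0,0,0],"twist":0},{"claw":60,"linear":[0,0,0],"twist":0}]'
python3 -c "
from meas import *
goto([.4576,-.356,.075],YAW)
o,t,R=tool();im,D=snapshot('scene');P=(cloud('scene',D).reshape(-1,3)-t)@R*1000
for lo,hi in((-14,-2),(-26,-14),(-38,-26)):
  m=(P[:,0]>lo)&(P[:,0]<hi)&(abs(P[:,1])<90)&(abs(P[:,2])<30);q=P[m]
  print(lo,hi,m.sum());h,e=np.histogram(q[:,1],np.arange(-80,84,4));print([(int(a),int(b)) for a,b in zip(e,h) if b])
  print('z',np.percentile(q[:,2],[2,50,98]).round(1) if m.any() else '')
# button and collar heights
Pw=cloud('scene',D);hsv=cv2.cvtColor(im,cv2.COLOR_RGB2HSV).astype(int)
g=(np.linalg.norm(Pw[...,:2]-[.4576,-.356],axis=-1)<.035)&(hsv[...,0]>45)&(hsv[...,0]<85)&(hsv[...,1]>100);v,u=np.nonzero(g)
print('green',len(u),u.mean() if len(u) else 0,v.mean() if len(u) else 0)
save('s8.png',cv2.resize(im[150:260,140:260],None,fx=5,fy=5,interpolation=cv2.INTER_CUBIC))"
```

```text
clock: 33.37
tool_pos: [0.495, -0.3414, 0.104]
orientation: [47.5, 89.9, 156.9]
force: [0.1, 0.5, 0.5]
opening: 0.048
t 33.37 tcp [ 0.495  -0.3414  0.104 ] st [-0.1644 -0.3137] shift [29.  40.1 -1.4] twist 0.0016 f [0.12 0.52 0.48] f_y 0.45
-14 -2 11
[(-44, 2), (-40, 9)]
z [-8.7  1.4 10.3]
-26 -14 0
[]
z 
-38 -26 0
[]
z 
green 0 0 0
```

View pics/s8.png

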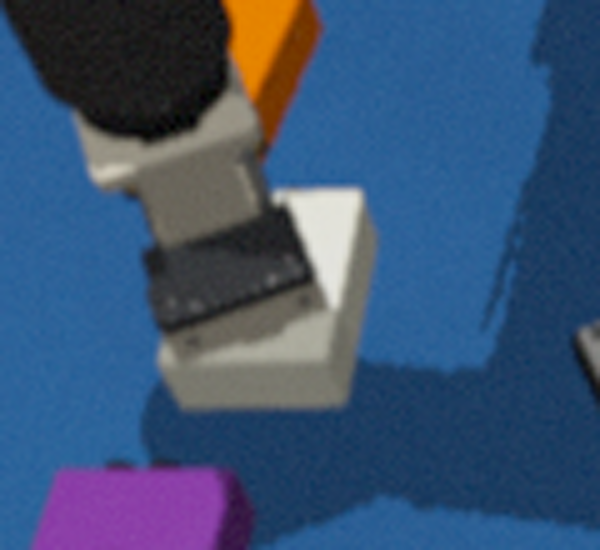

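```bash
python3 -m pendant '[{"claw":60,"linear":[0,2,-1.4],"twist":0},{"claw":60,"linear":[5,0,0],"twist":0},{"claw":60,"linear":[8,0,0],"twist":0},{"claw":60,"linear":[8,0,0],"twist":0},{"claw":60,"linear":[5,0,0],"twist":0},{"claw":60,"linear":[3,0,0],"twist":0},{"claw":60,"linear":[0,0,0],"twist":0},{"claw":60,"linear":[0,0,0],"twist":0},{"claw":60,"linear":[0,0,0],"twist":0},{"claw":60,"linear":[0,0,0],"twist":0}]'
python3 -m pendant '[{"claw":60,"linear":[1,0,0],"twist":0},{"claw":60,"linear":[1,0,0],"twist":0},{"claw":60,"linear":[1,0,0],"twist":0},{"claw":60,"linear":[1,0,0],"twist":0},{"claw":60,"linear":[1,0,0],"twist":0},{"claw":60,"linear":[1,0,0],"twist":0},{"claw":60,"linear":[1,0,0],"twist":0},{"claw":60,"linear":[1,0,0],"twist":0},{"claw":60,"linear":[1,0,0],"twist":0},{"claw":60,"linear":[0,0,0],"twist":0}]'
python3 -c "
from meas import *
goto([.4576,-.356,.0615],YAW)"
```

```text
clock: 34.25
tool_pos: [0.494, -0.3441, 0.0764]
orientation: [-130.4, 90.0, -21.1]
force: [0.4, 0.4, -0.5]
opening: 0.0599
clock: 35.08
tool_pos: [0.4938, -0.344, 0.0671]
orientation: [-159.9, 90.0, -50.5]
force: [-1.2, 0.8, 4.2]
opening: 0.0602
t 35.08 tcp [ 0.4938 -0.344   0.0671] st [-0.1664 -0.3157] shift [ 5.6 38.1  0.7] twist 0.0012 f [-1.18  0.84  4.24] f_y 1.18
```

```bash
python3 -m pendant '[{"claw":60,"linear":[0.5,0,0],"twist":0},{"claw":60,"linear":[0.5,0,0],"twist":0},{"claw":60,"linear":[0.5,0,0],"twist":0},{"claw":60,"linear":[0,0,0],"twist":0},{"claw":60,"linear":[0,0,0],"twist":0},{"claw":60,"linear":[0,0,0],"twist":0},{"claw":60,"linear":[0,0,0],"twist":0},{"claw":60,"linear":[0,0,0],"twist":0},{"claw":60,"linear":[0,0,0],"twist":0},{"claw":60,"linear":[0,0,0],"twist":0}]'
python3 -c "
from meas import *
goto([.4576,-.356,.0615],YAW);print(get_obs()['moment'])"
```

```text
clock: 35.92
tool_pos: [0.4938, -0.344, 0.0662]
orientation: [-155.5, 90.0, -46.2]
force: [-2.4, 2.3, 8.5]
opening: 0.0599
t 35.92 tcp [ 0.4938 -0.344   0.0662] st [-0.1664 -0.3158] shift [ 4.7 38.2  0.7] twist 0.0014 f [-2.36  2.34  8.46] f_y 2.99
[ 0.79804168  1.04749059 -0.10221462]
```

Same stop at 66 mm with a single finger, so I'll sample force against height to tell button from collar.

```bash
python3 -m pendant '[{"claw":60,"linear":[-1,0,0],"twist":0},{"claw":60,"linear":[-1,0,0],"twist":0},{"claw":60,"linear":[-1,0,0],"twist":0},{"claw":60,"linear":[-1,0,0],"twist":0},{"claw":60,"linear":[0,0,0],"twist":0},{"claw":60,"linear":[0,0,0],"twist":0},{"claw":60,"linear":[0,0,0],"twist":0},{"claw":60,"linear":[0,0,0],"twist":0},{"claw":60,"linear":[0,0,0],"twist":0},{"claw":60,"linear":[0,0,0],"twist":0}]'
python3 -c "
from meas import *
for i in range(4): goto([.4576,-.356,.0615],YAW);snapshot('scene')"
python3 -m pendant '[{"claw":60,"linear":[1,0,0],"twist":0},{"claw":60,"linear":[1,0,0],"twist":0},{"claw":60,"linear":[0.3,0,0],"twist":0},{"claw":60,"linear":[0,0,0],"twist":0},{"claw":60,"linear":[0,0,0],"twist":0},{"claw":60,"linear":[0,0,0],"twist":0},{"claw":60,"linear":[0,0,0],"twist":0},{"claw":60,"linear":[0,0,0],"twist":0},{"claw":60,"linear":[0,0,0],"twist":0},{"claw":60,"linear":[0,0,0],"twist":0}]'
python3 -c "
from meas import *
for i in range(4): goto([.4576,-.356,.0615],YAW);snapshot('scene')"
```

```text
clock: 36.75
tool_pos: [0.4938, -0.344, 0.0695]
orientation: [-120.6, 90.0, -11.2]
force: [-0.2, -0.4, 3.4]
opening: 0.0594
t 36.75 tcp [ 0.4938 -0.344   0.0695] st [-0.1664 -0.3157] shift [ 8.  38.1  0.7] twist 0.0011 f [-0.17 -0.41  3.38] f_y -0.33
t 36.8 tcp [ 0.4938 -0.344   0.0695] st [-0.1664 -0.3157] shift [ 8.  38.1  0.7] twist 0.0012 f [-0.44  0.26  3.45] f_y 0.39
t 36.85 tcp [ 0.4938 -0.344   0.0695] st [-0.1664 -0.3157] shift [ 8.  38.1  0.7] twist 0.0011 f [0.13 0.1  3.78] f_y 0.05
t 36.9 tcp [ 0.4938 -0.344   0.0696] st [-0.1664 -0.3157] shift [ 8.1 38.1  0.7] twist 0.0012 f [0.19 1.41 3.53] f_y 1.27
clock: 37.78
tool_pos: [0.4938, -0.344, 0.0673]
orientation: [-124.9, 90.0, -15.5]
force: [0.4, 1.1, 4.0]
opening: 0.0599
t 37.78 tcp [ 0.4938 -0.344   0.0673] st [-0.1664 -0.3157] shift [ 5.8 38.1  0.7] twist 0.0012 f [0.42 1.15 4.04] f_y 0.94
t 37.83 tcp [ 0.4938 -0.344   0.0673] st [-0.1664 -0.3157] shift [ 5.8 38.1  0.7] twist 0.0011 f [0.79 1.26 4.04] f_y 0.92
t 37.88 tcp [ 0.4938 -0.344   0.0673] st [-0.1664 -0.3157] shift [ 5.8 38.1  0.7] twist 0.0011 f [0.61 1.98 4.14] f_y 1.67
t 37.93 tcp [ 0.4938 -0.344   0.0673] st [-0.1664 -0.3157] shift [ 5.8 38.1  0.7] twist 0.0011 f [-0.26  0.68  4.61] f_y 0.72
```

Force rises gently (3.5 N at 69.5, 4.2 N at 67.3, then stiff at 66.2 mm, about 5 N). That is the button's own spring and end stop, so it has been pressed fully, and the fingertip sits about 4 mm lower than reported. Let it up, move clear and check.

```bash
python3 -m pendant '[{"claw":60,"linear":[0.5,0,0],"twist":0},{"claw":60,"linear":[0.5,0,0],"twist":0},{"claw":60,"linear":[0.5,0,0],"twist":0},{"claw":60,"linear":[0,0,0],"twist":0},{"claw":60,"linear":[0,0,0],"twist":0},{"claw":60,"linear":[0,0,0],"twist":0},{"claw":60,"linear":[-1,0,0],"twist":0},{"claw":60,"linear":[-2,0,0],"twist":0},{"claw":60,"linear":[-3,0,0],"twist":0},{"claw":60,"linear":[-5,0,0],"twist":0}]'
python3 -m pendant '[{"claw":60,"linear":[-10,0,0],"twist":0},{"claw":60,"linear":[-20,0,0],"twist":0},{"claw":60,"linear":[-30,0,0],"twist":0},{"claw":60,"linear":[-30,0,0],"twist":0},{"claw":60,"linear":[-20,0,0],"twist":0},{"claw":60,"linear":[0,25,-20],"twist":0},{"claw":60,"linear":[0,25,-20],"twist":0},{"claw":60,"linear":[0,25,-20],"twist":0},{"claw":60,"linear":[0,25,-20],"twist":0},{"claw":60,"linear":[0,0,0],"twist":0}]'
python3 -m pendant '[{"claw":60,"linear":[0,0,0],"twist":0},{"claw":60,"linear":[0,0,0],"twist":0},{"claw":60,"linear":[0,0,0],"twist":0},{"claw":60,"linear":[0,0,0],"twist":0},{"claw":60,"linear":[0,0,0],"twist":0},{"claw":60,"linear":[0,0,0],"twist":0},{"claw":60,"linear":[0,0,0],"twist":0},{"claw":60,"linear":[0,0,0],"twist":0},{"claw":60,"linear":[0,0,0],"twist":0},{"claw":60,"linear":[0,0,0],"twist":0}]'
python3 -c "
from meas import *
goto([.4576,-.356,.0615],YAW)
for n in('top','scene'):
  im,D=snapshot(n);sleeve(n,im,D,.09)
  q=cloud(n,D).reshape(-1,3);hsv=cv2.cvtColor(im,cv2.COLOR_RGB2HSV).reshape(-1,3).astype(int)
  g=(np.linalg.norm(q[:,:2]-[.4576,-.356],axis=1)<.03)&(hsv[:,0]>45)&(hsv[:,0]<85)&(hsv[:,1]>100)&(q[:,2]>.05)
  print('button z',g.sum(),np.median(q[g][:,2]) if g.any() else '')
save('s9.png',im)"
```

```text
clock: 38.82
tool_pos: [0.4933, -0.3438, 0.0763]
orientation: [43.1, 89.9, 152.4]
force: [-0.3, -0.5, -0.4]
opening: 0.0599
clock: 39.65
tool_pos: [0.423, -0.4558, 0.1871]
orientation: [86.1, 89.9, -164.7]
force: [0.7, 0.3, -0.1]
opening: 0.0599
clock: 40.48
tool_pos: [0.426, -0.4526, 0.1867]
orientation: [-116.7, 90.0, -7.4]
force: [0.2, 0.8, -0.7]
opening: 0.0603
t 40.48 tcp [ 0.426  -0.4526  0.1867] st [-0.2663 -0.3958] shift [125.2 -61.8  80.6] twist 0.0012 f [ 0.17  0.84 -0.75] f_y 0.74
top stage-frame rect [0.0069 0.0578] [0.0309 0.0916] 89.7 mean [0.006  0.0581] slope deg -0.4 288
button z 0 
scene stage-frame rect [0.0063 0.0583] [0.0386 0.1077] 89.8 mean [0.0059 0.0578] slope deg -2.7 360
button z 89 0.07019687152916622
```

View pics/s9.png

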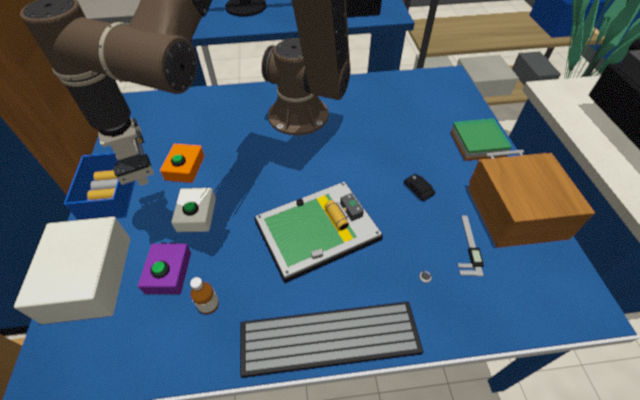

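The sleeve (338,215) lies still and square on the band at the anvil. The button on the white controller (190,209) is up, the robot is clear, and the bystanders are in place. Hand in.

```bash
python3 -c "
from plant import *
print(close_job())"
```

```text
the job is handed in; nothing more can be done
None
```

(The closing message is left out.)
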